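Rebuild the sample mount on a probe-station stage with the shorter riser

TASK

Rebuild the sample mount on the black positioning stage: first lift the tall riser tube off the stage and stand it upright in the grey tray, then stand the short riser tube inside the stage's seat ring, set the steel chuck on it with its spigot down in the tube, set the brass sample stub in the recess of the chuck, and last put the black cover over the sample so that it sits flat and centred on the chuck. Let go of each part once it is seated before taking the next, keep the sample stub upright throughout, and leave the screwdriver, the jar and the spare eyepiece where they are.

Things in the scene. Friction and masses are not known exactly. Their poses are not given: they have to be found in the camera images.
- stage: fixed black two-plate positioning stage, 110 x 110 mm, 30 mm high, with a micrometer and a lock knob sticking out up to 40 mm on its +x side (5 to 27 mm up). Its flat top is 30 mm above the bench; on the top, at the centre, a steel seat ring of 84 mm outer and 72 mm inner diameter stands 4 mm proud. A riser (60 mm) stands inside the ring on the stage's top. Origin: centre of the underside, z up
- tray: fixed open square tray of grey plastic, 94 x 94 mm outside, 15 mm high, walls 4 mm, floor 4 mm thick (86 x 86 mm inside). Origin: centre of the underside, z up, x and y along its sides
- tall_riser: loose aluminium tube standing upright inside the stage's seat ring at the start; 60 mm outer and 40 mm inner diameter, 60 mm high, open at both ends, about 250 g. Origin: centre of its lower end, z along its axis, up
- short_riser: loose aluminium tube standing on the bench; 60 mm outer and 40 mm inner diameter, 30 mm high, open at both ends, about 130 g. Origin: centre of its lower end, z along its axis, up
- chuck: loose round steel chuck standing on the bench on its spigot, about 330 g: spigot 32 mm diameter, 8 mm high; above it a disc 64 mm diameter, 12 mm thick (8 to 20 mm above the origin) with a recess 38 mm wide, 3 mm deep in its top. On a riser the spigot is in the tube and the disc rests on its rim. Origin: centre of the spigot's underside, z up
- stub: loose brass sample stub, an upright cylinder of 30 mm diameter and 30 mm height with a small square black chip (12 mm) on top, about 160 g; standing on the bench. Origin: centre of its underside, z up
- cover: loose black plastic cover (a cap open below), standing on the bench mouth down: 56 mm outer and 48 mm inner diameter, 40 mm high, 36 mm deep inside, with a solid round knob of 18 mm diameter and 16 mm height on its top (40 to 56 mm above the origin), about 60 g. Origin: centre of the open lower rim, z up
- screwdriver: bystander: screwdriver lying on the bench roughly along x, 160 mm long, at most 35 mm thick. To be left alone
- jar: bystander: small closed round jar standing on the bench, 48 mm diameter, 55 mm high. Origin: centre of its underside. To be left alone
- eyepiece: bystander: spare microscope eyepiece standing on the bench, a black 42 mm eyecup with a glass lens on top of a narrower 31 mm aluminium barrel, 56 mm high. Origin: centre of its underside. To be left alone
Mind the look-alikes: they are no part of the job. What is shaped like the chuck but brown or orange is not meant.

How it is judged:
By the outcome, as a careful person would: the job done as asked, in the order asked, and still so for the second after the job is handed in, with the robot touching nothing.
It also fails if it takes over 133 s, if anything falls off the work surface, if the arm or the gripper's body presses on something with over 40 N, if the wrist force passes 120 N, or if a joint passes its speed limit or range.

ROBOT

A 6-joint arm with a two-finger parallel gripper is mounted at the origin on the work surface. World frame = base frame: x ahead of the robot, y to its left, z up, the work surface at z = 0. Lengths are in mm, angles in rad, forces in N, time in s.
With the tool pointing down it reaches from about 250 to 850 mm from the base axis. Payload 12.5 kg.
Tool frame: the origin (TCP) lies on the mounting face of the last link; the fingertips stand 186 mm ahead of it and the grasp point (between the pads) lies 167 mm ahead of it; z points along the fingers, y is the line along which they close (so a half turn about z gives the same grasp; the last joint's range is limited). The gripper opens to 93 mm and grips with 3 to 60 N. Pads are 15 mm wide; open, the fingers measure 128 mm over their backs; the gripper's body (75 mm by 188 mm) begins 65 mm behind the grasp point.
Start: joints at [1.154, 0.351, 1.652, -0, 1.139, -0.085], TCP at [179.129, 519.999, 404.733] pointing down, gripper open.
Joint ranges: [-2.75, 2.75], [-0.79, 2.1], [0.01, 2.65], [-1.57, 4.71], [0.07, 3.14], [-2.87, 2.87]. Speed limits (rad/s): [2.22, 2.22, 2.79, 3.14, 3.14, 3.14].

INTERFACE

Orientations are given as a unit quaternion [w, x, y, z].
In Python, from plant import monitor, eyes, ctrl, models gives the robot as it stands.
- The arm moves only by the tool carry_out, never from a script. Its argument "deltas" is a list of rows, each a list of 3 entries, a list of its own where there are three numbers: the shift along the world's x, y, z in m, then the turn, a rotation vector about the world's x, y, z in degrees, then the closure, from -1 (fully open) to 1 (shut). A call has 1 to 20 rows; each row shifts and turns the commanded pose from where the row before left it; what a row does not reach is not made up. A row lasts 1/8 s, in which the tool goes at most 62.5 mm and 10.7 degrees, less where a joint would pass 70% of its speed; a pose out of reach is approached as far as the arm can. A call is refused whole if a number of a shift passes 0.0625 or a number of a turn 10.7, either way. A call with a gripper value outside its range is refused whole. The fingers move at their own pace and stop on an object; "force" is the grip in N (left out, the last holds). Time passes only in rows, so rows that do not move let the fingers close. It gives the time, the measured TCP pose, the force, the opening and the grip force at its end, in the units of the state.
- monitor.get_obs(): the state, without advancing time (a new reading comes with each control period).
- eyes.camera(name): name is "scene" or "top"; returns the picture (384x512x3 uint8, blue, green, red); there is no depth.
- eyes.camera_params(name): a dict with "fx", "fy", "cx", "cy" (pixels), "rvec" (rotation vector, rad) and "tvec" (3), from world to camera coordinates, as OpenCV has them. Camera axes: x right, y down, z forward; pixel columns grow to the right and rows downward; lengths in mm; the calibration is good to about 2 mm. A picture is of the moment at which its call begins. camera_params takes no time and is no camera call.
- ctrl.job_done(): hands the job in; it is judged then, once.
Trained networks look in the newest picture that a camera, given by its name, has taken for a name from the list of things; names that differ only in an ending like _2 or _b are one class to them, and where a whole thing is asked for, a point or a joint stands for the part that bears it (a point fixed in the world has none). Each returns a list of dicts, best first, with "p" (0 to 1); they miss things now and then, are a little off and sometimes report something else, mostly with a low value. They report only what shows in the picture. A call takes as long as a camera call. They do not tell look-alikes from the thing itself.
- models.masks_of(camera, name): "region" (384x512 bool, what is visible of it) and "bbox" ([left, top, right, bottom] in pixels, round what is visible of it).
The state is a dict: "clock": time; "qpos": joint angles; "joint_velocities": joint speeds; "joint_torque": joint torques, N m; "tool_pos": TCP position; "ee_rot": TCP orientation; "wrist_force": force on the tool from outside, world axes, zero at the start; "ft_torque": the same for the moment, N m; "finger_gap": finger opening in mm; "gripper_force": force on a finger pad.
Only numpy, scipy, OpenCV 4.12 (cv2) and the standard library are available. Lean on these libraries where they do the work, as an engineer would, in place of code of your own. Each camera call takes 0.05 s, during which the arm holds its last target. There are 200 camera calls.

## Working session

There is one attempt and no reset: what is moved stays moved. The work goes in short steps, Python scripts to look and compute and a tool call to move; the robot and the scene stay as the last step left them, time stands still between calls to the robot, and variables do not carry over. Pictures are saved under pics/ and viewed, at most 14 in all, crops included, and the job is handed in when it is done.

Besides the shell and the picture viewer there is one more tool, called after "Call:" by a JSON object that holds its "op" and its "data". carry_out: Moves the arm, as the interface text tells. Its arguments: {"type":"object","properties":{"deltas":{"type":"array","items":{"type":"array"}},"force":{"type":"number"}},"required":["deltas"]}

```bash
mkdir -p pics; ls
python3 - <<'E'
from plant import monitor, eyes, ctrl, models
import cv2
o=monitor.get_obs(); print(o)
for c in("scene","top"):
    im=eyes.camera(c); cv2.imwrite(f"pics/{c}0.png",cv2.resize(im,(768,576))); print(c,eyes.camera_params(c))
    for n in "stage tray tall_riser short_riser chuck stub cover screwdriver jar eyepiece".split():
        print(c,n,[(round(d["p"],2),[int(v) for v in d["bbox"]]) for d in models.masks_of(c,n)])
E
```

```text
pics
{'clock': 0.0, 'qpos': array([ 1.15440306e+00,  3.51227569e-01,  1.65241191e+00,  3.23169911e-05,
        1.13908416e+00, -8.45960885e-02]), 'joint_velocities': array([ 1.18068667e-03,  9.87020120e-04, -1.35527669e-04, -5.00011842e-04,
        1.27531671e-04,  9.25476340e-05]), 'joint_torque': array([-8.64185786e-04, -4.97325325e+01, -2.85253394e+01,  6.98900898e-02,
        2.57706956e-02, -4.30710179e-05]), 'tool_pos': array([179.07911257, 519.89760114, 404.21068095]), 'ee_rot': array([-1.54390561e-04,  1.65145301e-01,  9.86269086e-01, -5.44207366e-04]), 'wrist_force': array([-0.11479497, -0.25353691, -0.48630098]), 'ft_torque': array([ 0.06984762,  0.08813621, -0.0194376 ]), 'gripper_force': 0.0, 'finger_gap': 92.82603750010371}
scene {'fx': 409.9041723928793, 'fy': 409.9041723928793, 'cx': 246.4331049477278, 'cy': 188.03466433848658, 'rvec': array([ 2.20749089,  0.57817089, -0.27876201]), 'tvec': array([-431.32935752, -113.05336055, 1160.78900385])}
scene stage [(0.63, [207, 246, 289, 300])]
scene tray [(0.56, [301, 163, 338, 195])]
scene tall_riser [(0.83, [229, 228, 261, 2
[... 686 characters left out ...]
58]), 'tvec': array([  18.21476731,  512.46990026, 1060.01658613])}
top stage [(0.67, [157, 128, 200, 174]), (0.58, [295, 117, 354, 186])]
top tray [(0.58, [154, 128, 201, 174])]
top tall_riser [(0.84, [312, 140, 344, 169])]
top short_riser [(0.71, [201, 208, 230, 235])]
top chuck [(0.96, [327, 243, 358, 268]), (0.79, [246, 248, 272, 275]), (0.63, [282, 212, 309, 238]), (0.61, [250, 172, 278, 197])]
top stub [(0.54, [355, 211, 368, 221]), (0.31, [156, 128, 202, 179])]
top cover [(0.82, [128, 205, 157, 230]), (0.42, [300, 117, 354, 183])]
top screwdriver [(0.97, [243, 92, 257, 155])]
top jar [(0.74, [388, 152, 416, 176]), (0.41, [129, 205, 159, 229])]
top eyepiece [(0.8, [88, 148, 108, 169])]
```

View pics/scene0.png

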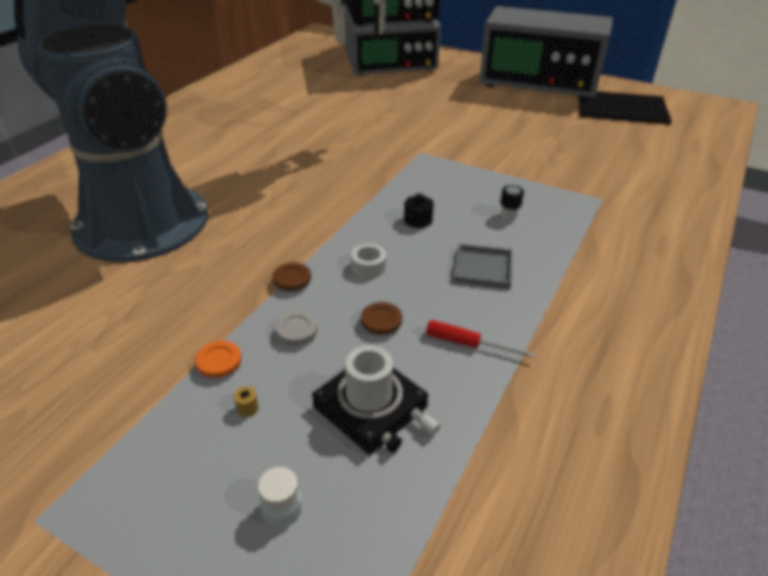

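View pics/top0.png

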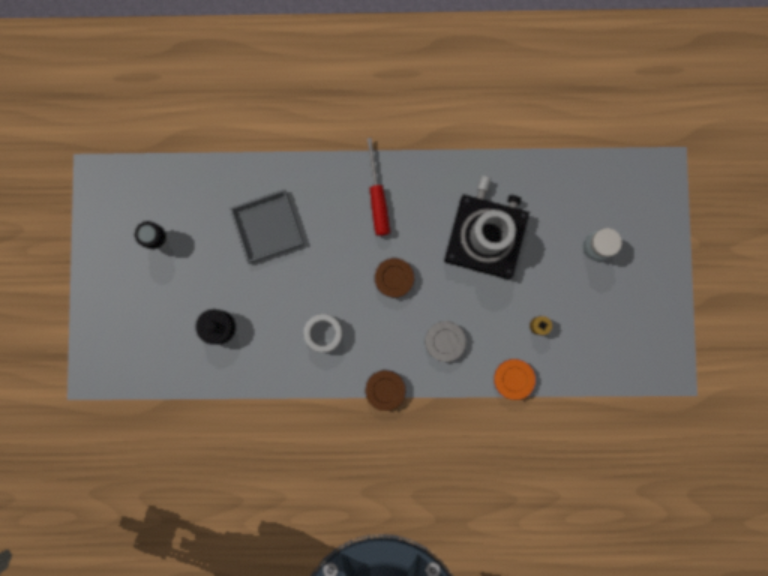

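The scene picture shows the arm at left, and the steel grey chuck at native pixel (197,219). Top view, native pixels: stage (325,158) with the tall riser on it, tray (180,152), short riser (215,222), cover (144,218), stub (361,217), jar (404,162) and eyepiece (100,157).

Chuck candidates in the top view are grey (297,227), brown (263,185), brown (257,260) and orange (343,254). The grey one is steel, so it is the chuck. The stub candidates are the brass (361,217) and the eyepiece, so I take the brass.

```bash
cat > h.py <<'E'
from plant import monitor, eyes, ctrl, models
import cv2, numpy as np
from scipy.optimize import least_squares
P={c:eyes.camera_params(c) for c in("scene","top")}
def proj(c,X):
    p=P[c];K=np.array([[p["fx"],0,p["cx"]],[0,p["fy"],p["cy"]],[0,0,1.]])
    return cv2.projectPoints(np.asarray(X,float).reshape(-1,1,3),p["rvec"],p["tvec"],K,None)[0].reshape(-1,2)
A=np.linspace(0,2*np.pi,48,endpoint=False)
def cyl(r,z0,z1): return np.vstack([np.c_[r*np.cos(A),r*np.sin(A),0*A+z] for z in(z0,z1)])
def box(h,z0,z1,yaw=0):
    c,s=np.cos(yaw),np.sin(yaw)
    return np.array([[c*a-s*b,s*a+c*b,z] for a in(-h,h) for b in(-h,h) for z in(z0,z1)])
M=dict(tall_riser=cyl(30,0,60),short_riser=cyl(30,0,30),chuck=np.vstack([cyl(16,0,8),cyl(32,8,20)]),stub=cyl(15,0,30),
 cover=cyl(28,0,40),jar=cyl(24,0,55),tray=box(47,0,15),stage=box(55,0,30))
def cen(c,X):
    m=cv2.moments(cv2.convexHull(proj(c,X).astype(np.float32))); return np.array([m["m10"],m["m01"]])/m["m00"],m["m00"]
def ray(c,uv,z):
    p=P[c];R=cv2.Rodrigues(p["rvec"])[0];o=-R.T@p["tvec"]
    d=R.T@np.array([(uv[0]-p["cx"])/p["fx"],(uv[1]-p["cy"])/p["fy"],1]);return (o+d*(z-o[2])/d[2])[:2]
def locate(name,z0,obs):
    "obs {cam: filled mask} -> xy, by hull-centroid"
    cc={}
    for c,m in obs.items():
        mm=cv2.moments(m.astype(np.uint8),True); 
        pts=np.argwhere(m)[:,::-1].astype(np.int32); h=cv2.moments(cv2.convexHull(pts)); cc[c]=np.array([h["m10"],h["m01"]])/h["m00"],h["m00"]
    f=lambda q,cs:np.concatenate([cen(c,M[name]+[q[0],q[1],z0])[0]-cc[c][0] for c in cs])
    out={}
    for k in list(obs)+(["both"] if len(obs)>1 else []):
        cs=list(obs) if k=="both" else [k]; c0=cs[-1]
        r=least_squares(f,ray(c0,cc[c0][0],z0+15),args=(cs,)); out[k]=r.x.round(1).tolist()
    return out,{c:round(cc[c][1]/cen(c,M[name]+[*r.x,z0])[1],2) for c in obs}
E
python3 - <<'E'
from h import *
near={"tall_riser":[(246,250),(328,155)],"short_riser":[(245,174),(215,222)],"chuck":[(197,220),(296,226)],"stub":[(165,269),(361,216)],"cover":[(278,140),(143,218)],"tray":[(320,179),(178,151)],"stage":[(248,272),(325,152)],"jar":[(187,330),(402,164)]}
ims={c:eyes.camera(c) for c in("scene","top")}
vis=[]
for n,pp in near.items():
    obs={}
    for c,q in zip(("scene","top"),pp):
        for d in models.masks_of(c,n):
            b=d["bbox"]
            if np.hypot((b[0]+b[2])/2-q[0],(b[1]+b[3])/2-q[1])<6: obs[c]=d["region"];break
    print(n,locate(n,30 if n=="tall_riser" else 0,obs) if obs else None)
    if n in("tray","stage") and "top" in obs: print(cv2.minAreaRect(np.argwhere(obs["top"])[:,::-1].astype(np.float32)))
t=ims["top"]; cv2.imwrite("pics/crop1.png",cv2.resize(t[110:280,80:420],None,fx=2.35,fy=2.35,interpolation=cv2.INTER_CUBIC))
s=ims["scene"]; cv2.imwrite("pics/crop2.png",cv2.resize(s[115:305,125:355],None,fx=3.1,fy=3.1,interpolation=cv2.INTER_CUBIC))
E
```

```text
tall_riser ({'scene': [585.5, -161.7], 'top': [591.7, -174.2], 'both': [592.1, -173.7]}, {'scene': 0.97, 'top': 0.91})
short_riser ({'scene': [441.5, 89.6], 'top': [442.2, 88.9], 'both': [441.9, 88.9]}, {'scene': 0.84, 'top': 0.89})
chuck ({'scene': [428.3, -102.8], 'top': [427.9, -104.1], 'both': [428.2, -103.5]}, {'scene': 0.87, 'top': 0.92})
stub ({'scene': [452.7, -253.2], 'top': [450.9, -253.4], 'both': [451.8, -253.0]}, {'scene': 0.81, 'top': 0.77})
cover ({'scene': [453.1, 259.5], 'top': [452.7, 257.6], 'both': [452.9, 258.0]}, {'scene': 0.95, 'top': 0.95})
tray ({'scene': [619.1, 168.3], 'top': [613.4, 179.5], 'both': [613.6, 179.1]}, {'scene': 0.93, 'top': 0.99})
((177.09231567382812, 150.7615509033203), (39.66106033325195, 40.71499252319336), 70.55996704101562)
stage ({'scene': [607.9, -179.4], 'top': [602.7, -175.9], 'both': [604.6, -176.0]}, {'scene': 1.02, 'top': 1.12})
((326.4615783691406, 150.80770874023438), (46.922607421875, 62.00800323486328), 15.255118370056152)
jar ({'scene': [578.3, -350.0], 'top': [576.8, -349.8], 'both': [577.8, -349.9]}, {'scene': 0.88, 'top': 0.83})
```

Run:
```python
from h import *
def rng(r,x,y,z): return np.c_[x+r*np.cos(A),y+r*np.sin(A),0*A+z]
def sq(h,x,y,z,a): c,s=np.cos(a),np.sin(a);return np.array([[x+c*p-s*q,y+s*p+c*q,z] for p,q in((-h,-h),(h,-h),(h,h),(-h,h))])
out=[]
for c,(u0,v0,u1,v1),(t0,) in (("scene",(200,220,295,305),(0,)),("top",(288,112,362,190),(0,))):
    k=5; im=eyes.camera(c)[v0:v1,u0:u1]; im=cv2.resize(im,None,fx=k,fy=k,interpolation=cv2.INTER_CUBIC); im=cv2.convertScaleAbs(im,alpha=1.6)
    def dr(X,col): cv2.polylines(im,[((proj(c,X)-[u0,v0]+.5)*k).astype(np.int32)],True,col,1)
    dr(sq(55,599,-176,30,-.23),(0,255,0)); dr(rng(42,599,-176,34),(0,255,255)); dr(rng(36,599,-176,34),(0,255,255))
    dr(rng(30,592,-174,90),(0,0,255)); dr(rng(30,592,-174,30),(255,0,255)); dr(rng(20,592,-174,90),(0,0,255))
    out.append(cv2.resize(im,(398,400)))
cv2.imwrite("pics/ov1.png",np.hstack(out))
```

```text
(no output)
```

View pics/ov1.png

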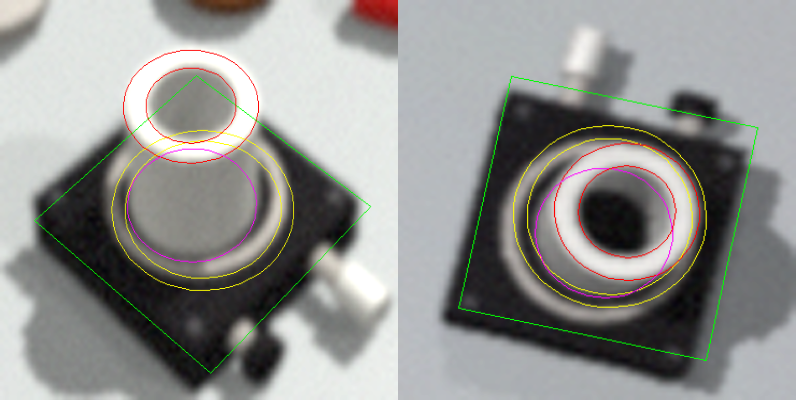

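View pics/crop1.png

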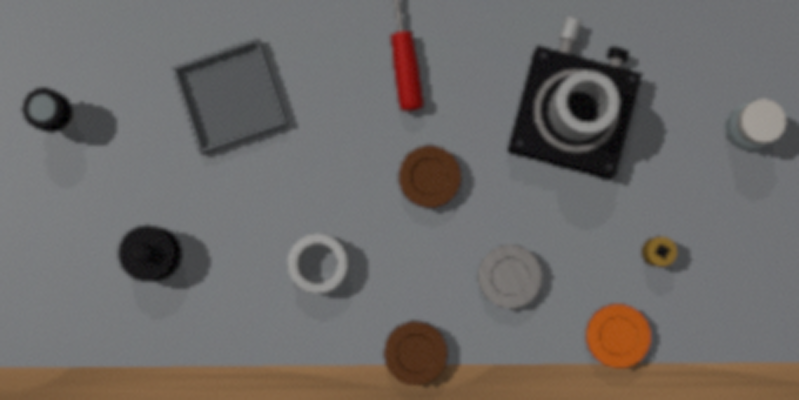

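The overlay shows the tall riser model at (592,-174) matching its rim in both views. The stage ring really lies about 6 mm nearer in x, around (593,-173), and I'll re-measure it once it is bare. The crop confirms the grey steel chuck at crop pixel (510,277), with brown at (430,177) and (416,353) and orange at (618,335). Now I move over the tall riser.

Call:
{"op": "carry_out", "data": {"deltas": [[[0.0243, -0.0408, -0.005], [0, 0, 0], -1], [[0.0243, -0.0408, -0.005], [0, 0, 0], -1], [[0.0243, -0.0408, -0.005], [0, 0, 0], -1], [[0.0243, -0.0408, -0.005], [0, 0, 0], -1], [[0.0243, -0.0408, -0.005], [0, 0, 0], -1], [[0.0243, -0.0408, -0.005], [0, 0, 0], -1], [[0.0243, -0.0408, -0.005], [0, 0, 0], -1], [[0.0243, -0.0408, -0.005], [0, 0, 0], -1], [[0.0243, -0.0408, -0.005], [0, 0, 0], -1], [[0.0243, -0.0408, -0.005], [0, 0, 0], -1], [[0.0243, -0.0408, -0.005], [0, 0, 0], -1], [[0.0243, -0.0408, -0.005], [0, 0, 0], -1], [[0.0243, -0.0408, -0.005], [0, 0, 0], -1], [[0.0243, -0.0408, -0.005], [0, 0, 0], -1], [[0.0243, -0.0408, -0.005], [0, 0, 0], -1], [[0.0243, -0.0408, -0.005], [0, 0, 0], -1], [[0.0243, -0.0408, -0.005], [0, 0, 0], -1], [[0, 0, 0], [0, 0, 0], -1], [[0, 0, 0], [0, 0, 0], -1]], "force": 25}}

```text
clock: 4.47
tool_pos: [592.0, -173.2, 319.5]
ee_rot: [-0.0, 0.165, 0.986, 0.0]
wrist_force: [0.3, 0.2, -0.4]
finger_gap: 93.1
gripper_force: 0.0
```

Call:
{"op": "carry_out", "data": {"deltas": [[[0, -0.0004, -0.025], [0, 0, 0], -1], [[0, -0.0004, -0.025], [0, 0, 0], -1], [[0, 0, -0.018], [0, 0, 0], -1], [[0, 0, -0.0095], [0, 0, 0], -1], [[0, 0, 0], [0, 0, 0], -1], [[0, 0, 0], [0, 0, 0], 0.5], [[0, 0, 0], [0, 0, 0], 0.5], [[0, 0, 0], [0, 0, 0], 0.5], [[0, 0, 0], [0, 0, 0], 0.5], [[0, 0, 0], [0, 0, 0], 0.5], [[0, 0, 0], [0, 0, 0], 0.5]], "force": 25}}

```text
clock: 5.85
tool_pos: [592.3, -174.4, 242.5]
ee_rot: [0.0, 0.165, 0.986, 0.0]
wrist_force: [0.0, 1.8, 3.7]
finger_gap: 60.5
gripper_force: 25.0
```

Call:
{"op": "carry_out", "data": {"deltas": [[[0, 0, 0.01], [0, 0, 0], 0.5], [[0, 0, 0.02], [0, 0, 0], 0.5], [[0, 0, 0.03], [0, 0, 0], 0.5], [[0, 0, 0.03], [0, 0, 0], 0.5], [[0, 0, 0], [0, 0, 0], 0.5]]}}

```text
clock: 6.48
tool_pos: [592.6, -174.6, 335.2]
ee_rot: [0.002, 0.165, 0.986, -0.001]
wrist_force: [-0.8, -0.4, -2.2]
finger_gap: 60.4
gripper_force: 25.0
```

```bash
cat >> h.py <<'E'
def rng(r,x,y,z): return np.c_[x+r*np.cos(A),y+r*np.sin(A),0*A+z]
def sq(h,x,y,z,a): c,s=np.cos(a),np.sin(a);return np.array([[x+c*p-s*q,y+s*p+c*q,z] for p,q in((-h,-h),(h,-h),(h,h),(-h,h))])
def ov(fn,boxes,curves,k=6):
    out=[]
    for c,(u0,v0,u1,v1) in boxes.items():
        im=cv2.resize(eyes.camera(c)[v0:v1,u0:u1],None,fx=k,fy=k,interpolation=cv2.INTER_CUBIC); im=cv2.convertScaleAbs(im,alpha=1.5)
        for X,col in curves: cv2.polylines(im,[((proj(c,X)-[u0,v0]+.5)*k).astype(np.int32)],True,col,1)
        out.append(cv2.resize(im,(398,400)))
    cv2.imwrite(fn,np.hstack(out))
E
python3 - <<'E'
from h import *
G,Y=(0,255,0),(0,255,255)
ov("pics/tray.png",{"scene":(287,150,353,210),"top":(148,120,212,184)},[(sq(47,613,174,15,.3),G),(sq(43,613,174,15,.3),Y),(sq(47,613,174,0,.3),(255,0,255))])
print(monitor.get_obs()["tool_pos"],monitor.get_obs()["finger_gap"])
E
```

```text
[ 591.95220788 -174.33593769  331.9117705 ] 60.185374157585386
```

View pics/tray.png

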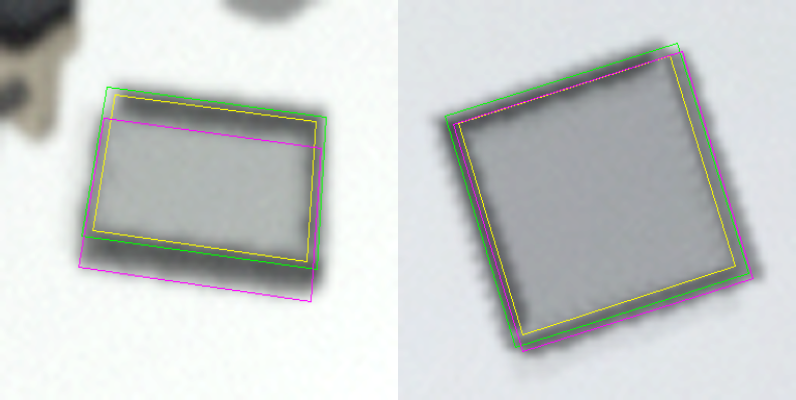

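The overlay at (613,174), yaw 0.3, matches the tray in both views.

Call:
{"op": "carry_out", "data": {"deltas": [[[0.0005, 0.015, 0], [0, 0, 0], 0.5], [[0.0018, 0.029, 0], [0, 0, 0], 0.5], [[0.0018, 0.029, 0], [0, 0, 0], 0.5], [[0.0018, 0.029, 0], [0, 0, 0], 0.5], [[0.0018, 0.029, 0], [0, 0, 0], 0.5], [[0.0018, 0.029, 0], [0, 0, 0], 0.5], [[0.0018, 0.029, 0], [0, 0, 0], 0.5], [[0.0018, 0.029, 0], [0, 0, 0], 0.5], [[0.0018, 0.029, 0], [0, 0, 0], 0.5], [[0.0018, 0.029, 0], [0, 0, 0], 0.5], [[0.0018, 0.029, 0], [0, 0, 0], 0.5], [[0.0018, 0.029, 0], [0, 0, 0], 0.5], [[0.0007, 0.014, -0.01], [0, 0, 0], 0.5], [[0, 0, -0.03], [0, 0, 0], 0.5], [[0, 0, -0.03], [0, 0, 0], 0.5], [[0, 0, -0.02], [0, 0, 0], 0.5], [[0, 0, -0.015], [0, 0, 0], 0.5], [[0, 0, 0], [0, 0, 0], 0.5], [[0, 0, 0], [0, 0, 0], 0.5]]}}

```text
clock: 8.95
tool_pos: [613.6, 173.6, 228.1]
ee_rot: [0.001, 0.165, 0.986, 0.0]
wrist_force: [-0.1, -0.9, -2.7]
finger_gap: 60.5
gripper_force: 25.0
```

Call:
{"op": "carry_out", "data": {"deltas": [[[0, 0, -0.006], [0, 0, 0], 0.5], [[0, 0, -0.003], [0, 0, 0], 0.5], [[0, 0, -0.0015], [0, 0, 0], 0.5], [[0, 0, -0.001], [0, 0, 0], 0.5], [[0, 0, 0], [0, 0, 0], 0.5], [[0, 0, 0], [0, 0, 0], 0.5]]}}

```text
clock: 9.7
tool_pos: [613.2, 173.6, 216.5]
ee_rot: [0.0, 0.165, 0.986, -0.0]
wrist_force: [-4.2, -2.2, 5.6]
finger_gap: 61.1
gripper_force: 25.0
```

Call:
{"op": "carry_out", "data": {"deltas": [[[0, 0, 0], [0, 0, 0], -1], [[0, 0, 0], [0, 0, 0], -1], [[0, 0, 0], [0, 0, 0], -1], [[0, 0, 0], [0, 0, 0], -1], [[0, 0, 0.01], [0, 0, 0], -1], [[0, 0, 0.03], [0, 0, 0], -1], [[0, 0, 0.04], [0, 0, 0], -1], [[-0.01, -0.005, 0.02], [0, 0, 0], -1], [[-0.03, -0.015, 0], [0, 0, 0], -1], [[-0.04, -0.02, 0], [0, 0, 0], -1], [[-0.04, -0.02, 0], [0, 0, 0], -1], [[-0.035, -0.017, 0], [0, 0, 0], -1], [[-0.0165, -0.008, 0], [0, 0, 0], -1], [[0, 0, -0.02], [0, 0, 0], -1], [[0, 0, 0], [0, 0, 0], -1], [[0, 0, 0], [0, 0, 0], -1]]}}

```text
clock: 11.7
tool_pos: [442.0, 88.7, 296.4]
ee_rot: [0.0, 0.165, 0.986, 0.0]
wrist_force: [0.2, -0.4, -0.2]
finger_gap: 93.2
gripper_force: 0.0
```

Run:
```python
from h import *
G,Y=(0,255,0),(0,255,255)
x,y=593,-173
ov("pics/ring.png",{"scene":(200,220,295,305),"top":(288,112,362,190)},[(sq(55,x,y,30,-.23),G),(rng(42,x,y,34),Y),(rng(36,x,y,34),Y)])
import cv2
im=eyes.camera("scene");cv2.imwrite("pics/trayafter.png",cv2.resize(im[115:305,125:355],None,fx=3,fy=3))
for c,q in (("scene",0),("top",0)):
    eyes.camera(c)
    for d in models.masks_of(c,"tall_riser")[:2]: print(c,d["p"],d["bbox"],locate("tall_riser",4,{c:d["region"]}))
print(monitor.get_obs()["tool_pos"])
```

```text
scene 0.66 [310.2, 152.5, 336.5, 187.7] ({'scene': [611.7, 171.1]}, {'scene': 0.98})
top 0.69 [162.6, 135.1, 192.0, 161.6] ({'top': [613.3, 169.7]}, {'top': 0.91})
[441.79166431  88.63842465 295.91107625]
```

View pics/ring.png

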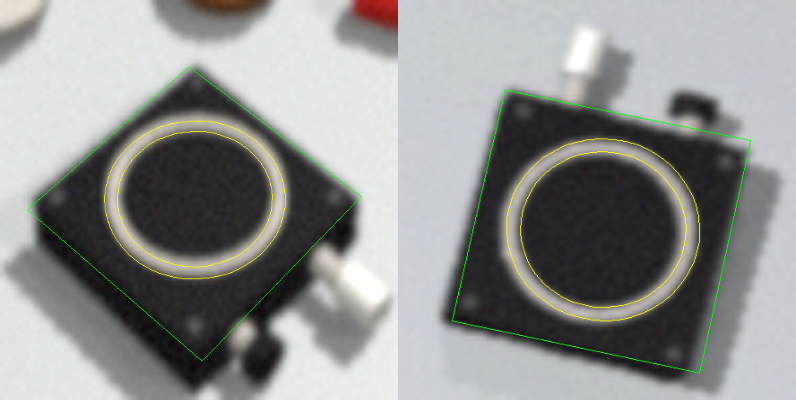

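The ring overlay at (593,-173) matches both views, and the tall riser stands in the tray near (612,171). Now the short riser.

Call:
{"op": "carry_out", "data": {"deltas": [[[0, 0, -0.03], [0, 0, 0], -1], [[0, 0, -0.035], [0, 0, 0], -1], [[0, 0, -0.025], [0, 0, 0], -1], [[0, 0, -0.01], [0, 0, 0], -1], [[0, 0, -0.0035], [0, 0, 0], -1], [[0, 0, 0], [0, 0, 0], -1], [[0, 0, 0], [0, 0, 0], 0.5], [[0, 0, 0], [0, 0, 0], 0.5], [[0, 0, 0], [0, 0, 0], 0.5], [[0, 0, 0], [0, 0, 0], 0.5], [[0, 0, 0], [0, 0, 0], 0.5], [[0, 0, 0], [0, 0, 0], 0.5]]}}

```text
clock: 13.55
tool_pos: [441.8, 88.6, 192.3]
ee_rot: [0.0, 0.165, 0.986, 0.0]
wrist_force: [-0.9, -1.0, 3.3]
finger_gap: 58.8
gripper_force: 24.8
```

Call:
{"op": "carry_out", "data": {"deltas": [[[0, 0, 0.01], [0, 0, 0], 0.5], [[0, 0, 0.03], [0, 0, 0], 0.5], [[0, 0, 0.04], [0, 0, 0], 0.5], [[0.0075, -0.013, 0.02], [0, 0, 0], 0.5], [[0.0151, -0.0261, 0], [0, 0, 0], 0.5], [[0.0151, -0.0261, 0], [0, 0, 0], 0.5], [[0.0151, -0.0261, 0], [0, 0, 0], 0.5], [[0.0151, -0.0261, 0], [0, 0, 0], 0.5], [[0.0151, -0.0261, 0], [0, 0, 0], 0.5], [[0.0151, -0.0261, 0], [0, 0, 0], 0.5], [[0.0151, -0.0261, 0], [0, 0, 0], 0.5], [[0.0151, -0.0261, 0], [0, 0, 0], 0.5], [[0.0151, -0.0261, 0], [0, 0, 0], 0.5], [[0.0076, -0.0132, 0], [0, 0, 0], 0.5], [[0, 0, -0.025], [0, 0, 0], 0.5], [[0, 0, -0.025], [0, 0, 0], 0.5], [[0, 0, 0], [0, 0, 0], 0.5], [[0, 0, 0], [0, 0, 0], 0.5]]}}

```text
clock: 15.8
tool_pos: [592.9, -172.4, 243.3]
ee_rot: [0.0, 0.165, 0.986, -0.0]
wrist_force: [-0.8, -0.2, -1.5]
finger_gap: 58.5
gripper_force: 24.8
```

Run:
```python
from h import *
x,y=593,-172.5
ov("pics/sr.png",{"scene":(200,205,295,290),"top":(288,112,362,190)},[(rng(30,x,y,50),(0,0,255)),(rng(30,x,y,80),(0,255,0)),(rng(36,x,y,34),(0,255,255))])
```

```text
(no output)
```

View pics/sr.png

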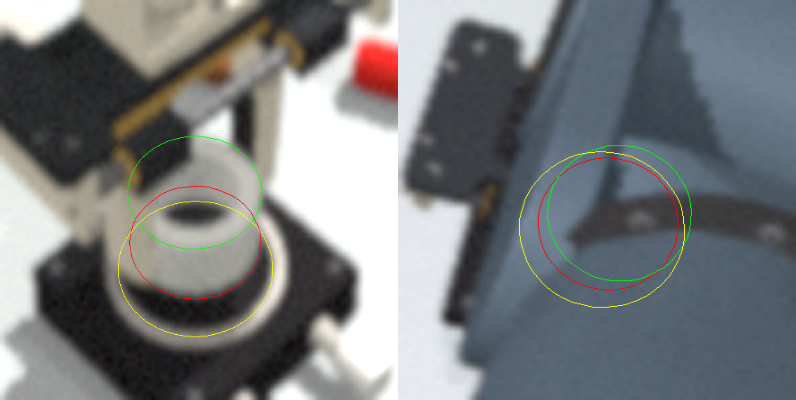

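The scene view shows the short riser held upright, with its bottom outline on the predicted red ellipse over the ring. Now I lower it.

Call:
{"op": "carry_out", "data": {"deltas": [[[0, 0, -0.01], [0, 0, 0], 0.5], [[0, 0, -0.006], [0, 0, 0], 0.5], [[0, 0, -0.003], [0, 0, 0], 0.5], [[0, 0, -0.0015], [0, 0, 0], 0.5], [[0, 0, -0.0007], [0, 0, 0], 0.5], [[0, 0, 0], [0, 0, 0], 0.5], [[0, 0, 0], [0, 0, 0], 0.5]]}}

```text
clock: 16.77
tool_pos: [592.6, -172.5, 222.3]
ee_rot: [-0.0, 0.165, 0.986, 0.0]
wrist_force: [-7.7, 1.8, 14.8]
finger_gap: 58.8
gripper_force: 25.0
```

Call:
{"op": "carry_out", "data": {"deltas": [[[0, 0, 0], [0, 0, 0], -1], [[0, 0, 0], [0, 0, 0], -1], [[0, 0, 0], [0, 0, 0], -1], [[0, 0, 0], [0, 0, 0], -1], [[0, 0, 0.01], [0, 0, 0], -1], [[0, 0, 0.025], [0, 0, 0], -1], [[0, 0, 0.03], [0, 0, 0], -1], [[-0.01, 0.004, 0.01], [0, 0, 0], -1], [[-0.03, 0.013, 0], [0, 0, 0], -1], [[-0.04, 0.017, 0], [0, 0, 0], -1], [[-0.04, 0.017, 0], [0, 0, 0], -1], [[-0.03, 0.013, 0], [0, 0, 0], -1], [[-0.0145, 0.005, 0], [0, 0, 0], -1], [[0, 0, 0], [0, 0, 0], -1], [[0, 0, 0], [0, 0, 0], -1]]}}

```text
clock: 18.65
tool_pos: [429.1, -103.9, 296.2]
ee_rot: [0.0, 0.165, 0.986, -0.0]
wrist_force: [0.5, 0.2, 0.4]
finger_gap: 92.5
gripper_force: 0.0
```

Run:
```python
from h import *
x,y=593,-172.5
print(monitor.get_obs()["tool_pos"])
ov("pics/sr2.png",{"scene":(200,205,295,290),"top":(288,112,362,190)},[(rng(30,x,y,60),(0,255,0)),(rng(20,x,y,60),(0,255,0)),(rng(36,x,y,34),(0,255,255))])
for c in("scene","top"):
    for d in models.masks_of(c,"short_riser")[:2]: print(c,d["p"],d["bbox"],locate("short_riser",30,{c:d["region"]}))
```

```text
[ 429.05455706 -103.89650135  296.15148006]
scene 0.86 [230.8, 240.1, 259.7, 273.7] ({'scene': [592.3, -172.9]}, {'scene': 0.98})
top 0.72 [155.6, 129.7, 202.6, 174.5] ({'top': [607.9, 173.2]}, {'top': 2.57})
```

View pics/sr2.png

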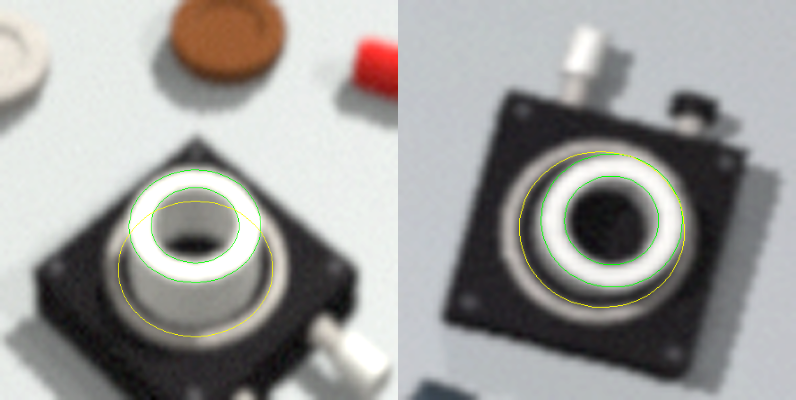

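The short riser is seated at (593,-172.5) in both views. Next, the chuck.

Call:
{"op": "carry_out", "data": {"deltas": [[[-0.0008, 0.0003, -0.03], [0, 0, 0], -1], [[0, 0, -0.035], [0, 0, 0], -1], [[0, 0, -0.025], [0, 0, 0], -1], [[0, 0, -0.01], [0, 0, 0], -1], [[0, 0, -0.0045], [0, 0, 0], -1], [[0, 0, 0], [0, 0, 0], -1], [[0, 0, 0], [0, 0, 0], 0.5], [[0, 0, 0], [0, 0, 0], 0.5], [[0, 0, 0], [0, 0, 0], 0.5], [[0, 0, 0], [0, 0, 0], 0.5], [[0, 0, 0], [0, 0, 0], 0.5], [[0, 0, 0], [0, 0, 0], 0.5]], "force": 40}}

```text
clock: 20.35
tool_pos: [427.5, -103.2, 191.7]
ee_rot: [0.0, 0.165, 0.986, -0.0]
wrist_force: [-0.9, 0.9, 5.3]
finger_gap: 63.1
gripper_force: 40.0
```

Call:
{"op": "carry_out", "data": {"deltas": [[[0, 0, 0.01], [0, 0, 0], 0.5], [[0, 0, 0.03], [0, 0, 0], 0.5], [[0, 0, 0.04], [0, 0, 0], 0.5], [[0.01, -0.004, 0.02], [0, 0, 0], 0.5], [[0.025, -0.01, 0], [0, 0, 0], 0.5], [[0.03, -0.013, 0], [0, 0, 0], 0.5], [[0.03, -0.013, 0], [0, 0, 0], 0.5], [[0.03, -0.013, 0], [0, 0, 0], 0.5], [[0.025, -0.01, 0], [0, 0, 0], 0.5], [[0.015, -0.006, 0], [0, 0, 0], 0.5], [[0, 0, 0], [0, 0, 0], 0.5], [[0, 0, -0.02], [0, 0, 0], 0.5], [[0, 0, 0], [0, 0, 0], 0.5], [[0, 0, 0], [0, 0, 0], 0.5]]}}

```text
clock: 22.1
tool_pos: [592.2, -172.1, 271.3]
ee_rot: [-0.0, 0.165, 0.986, 0.0]
wrist_force: [-1.3, 0.1, -3.1]
finger_gap: 62.9
gripper_force: 40.0
```

Run:
```python
from h import *
print(monitor.get_obs()["tool_pos"])
x,y,z=*monitor.get_obs()["tool_pos"][:2],monitor.get_obs()["tool_pos"][2]-191.7
ov("pics/ch.png",{"scene":(200,190,295,275),"top":(288,112,362,190)},[(rng(32,x,y,z+8),(0,0,255)),(rng(32,x,y,z+20),(0,255,0)),(rng(19,x,y,z+20),(0,255,0)),(rng(16,x,y,z),(255,0,255)),(rng(30,593,-172.5,60),(0,255,255))])
```

```text
[ 592.15751448 -172.05436141  271.33426967]
```

View pics/ch.png

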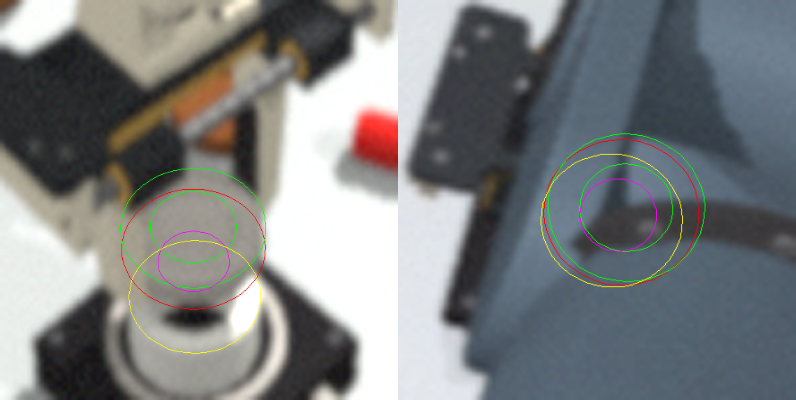

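The chuck matches its predicted outline in the scene view and sits over the tube. Now I lower it.

Call:
{"op": "carry_out", "data": {"deltas": [[[0.0006, -0.0004, -0.01], [0, 0, 0], 0.5], [[0, 0, -0.008], [0, 0, 0], 0.5], [[0, 0, -0.005], [0, 0, 0], 0.5], [[0, 0, -0.0025], [0, 0, 0], 0.5], [[0, 0, -0.0012], [0, 0, 0], 0.5], [[0, 0, -0.0008], [0, 0, 0], 0.5], [[0, 0, 0], [0, 0, 0], 0.5], [[0, 0, 0], [0, 0, 0], 0.5]]}}

```text
clock: 23.2
tool_pos: [593.1, -172.6, 244.2]
ee_rot: [0.0, 0.165, 0.986, -0.0]
wrist_force: [-0.1, -1.3, -4.4]
finger_gap: 63.1
gripper_force: 40.0
```

Call:
{"op": "carry_out", "data": {"deltas": [[[0, 0, -0.0005], [0, 0, 0], 0.5], [[0, 0, -0.0004], [0, 0, 0], 0.5], [[0, 0, 0], [0, 0, 0], 0.5]]}}

```text
clock: 23.58
tool_pos: [593.1, -172.6, 243.7]
ee_rot: [0.0, 0.165, 0.986, -0.0]
wrist_force: [-3.0, 0.8, 5.3]
finger_gap: 63.1
gripper_force: 40.0
```

Call:
{"op": "carry_out", "data": {"deltas": [[[0, 0, 0], [0, 0, 0], -1], [[0, 0, 0], [0, 0, 0], -1], [[0, 0, 0], [0, 0, 0], -1], [[0, 0, 0], [0, 0, 0], -1], [[0, 0, 0.01], [0, 0, 0], -1], [[0, 0, 0.025], [0, 0, 0], -1], [[0, 0, 0.025], [0, 0, 0], -1], [[-0.01, -0.006, 0], [0, 0, 0], -1], [[-0.03, -0.017, 0], [0, 0, 0], -1], [[-0.04, -0.023, 0], [0, 0, 0], -1], [[-0.035, -0.02, 0], [0, 0, 0], -1], [[-0.0265, -0.0145, 0], [0, 0, 0], -1], [[0, 0, 0], [0, 0, 0], -1], [[0, 0, 0], [0, 0, 0], -1]]}}

```text
clock: 25.32
tool_pos: [451.6, -253.0, 302.8]
ee_rot: [-0.0, 0.165, 0.986, 0.0]
wrist_force: [-0.2, 0.2, -0.7]
finger_gap: 93.1
gripper_force: 0.0
```

Run:
```python
from h import *
x,y=593,-172.5
print(monitor.get_obs()["tool_pos"])
ov("pics/ch2.png",{"scene":(200,205,295,290),"top":(288,112,362,190)},[(rng(32,x,y,72),(0,255,0)),(rng(19,x,y,72),(0,255,0)),(rng(36,x,y,34),(0,255,255)),(rng(15,451.8,-253,30),(0,255,0))])
for c in("scene","top"):
    for n,z in(("chuck",52),("stub",0)):
        for d in models.masks_of(c,n)[:5]:print(c,n,d["p"],d["bbox"],locate(n,z,{c:d["region"]}))
```

```text
[ 451.60850343 -253.00966094  302.84802168]
scene chuck 0.9 [240.8, 199.8, 268.4, 221.8] ({'scene': [555.5, -74.4]}, {'scene': 0.73})
scene chuck 0.65 [229.1, 236.9, 261.8, 266.1] ({'scene': [592.6, -172.3]}, {'scene': 0.94})
scene chuck 0.65 [132.5, 225.9, 159.4, 254.4] ({'scene': [408.8, -242.9]}, {'scene': 0.7})
scene chuck 0.51 [188.9, 177.3, 204.8, 194.5] ({'scene': [408.9, -62.2]}, {'scene': 0.37})
scene stub 0.7 [209.2, 246.3, 294.8, 300.5] ({'scene': [608.6, -180.3]}, {'scene': 11.36})
scene stub 0.55 [153.9, 258.2, 175.6, 278.8] ({'scene': [451.8, -252.8]}, {'scene': 0.89})
top chuck 0.98 [314.4, 137.6, 342.1, 167.2] ({'top': [592.9, -172.8]}, {'top': 0.94})
top chuck 0.8 [331.6, 240.1, 352.4, 268.1] ({'top': [370.5, -197.3]}, {'top': 0.74})
top chuck 0.79 [243.8, 248.3, 273.1, 277.9] ({'top': [354.4, -9.0]}, {'top': 0.86})
```

View pics/ch2.png

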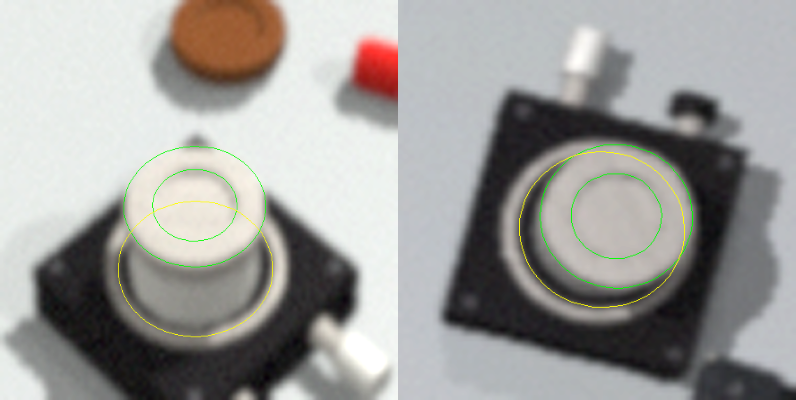

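The chuck is seated flat at (593,-172.6) in both views. Next, the stub.

Call:
{"op": "carry_out", "data": {"deltas": [[[0, 0, -0.03], [0, 0, 0], -1], [[0, 0, -0.035], [0, 0, 0], -1], [[0, 0, -0.025], [0, 0, 0], -1], [[0, 0, -0.015], [0, 0, 0], -1], [[0, 0, -0.005], [0, 0, 0], -1], [[0, 0, 0], [0, 0, 0], -1], [[0, 0, 0], [0, 0, 0], 0.8], [[0, 0, 0], [0, 0, 0], 0.8], [[0, 0, 0], [0, 0, 0], 0.8], [[0, 0, 0], [0, 0, 0], 0.8], [[0, 0, 0], [0, 0, 0], 0.8], [[0, 0, 0], [0, 0, 0], 0.8], [[0, 0, 0], [0, 0, 0], 0.8]], "force": 25}}

```text
clock: 27.25
tool_pos: [451.5, -253.1, 193.1]
ee_rot: [-0.0, 0.165, 0.986, 0.0]
wrist_force: [1.0, 0.5, -0.1]
finger_gap: 29.2
gripper_force: 25.0
```

Lift 110 mm, then move to (593,-172.6): dx +141.5, dy +80.5.

Call:
{"op": "carry_out", "data": {"deltas": [[[0, 0, 0.01], [0, 0, 0], 0.8], [[0, 0, 0.03], [0, 0, 0], 0.8], [[0, 0, 0.04], [0, 0, 0], 0.8], [[0, 0, 0.03], [0, 0, 0], 0.8], [[0.01, 0.006, 0], [0, 0, 0], 0.8], [[0.025, 0.014, 0], [0, 0, 0], 0.8], [[0.03, 0.017, 0], [0, 0, 0], 0.8], [[0.03, 0.017, 0], [0, 0, 0], 0.8], [[0.025, 0.014, 0], [0, 0, 0], 0.8], [[0.0215, 0.0125, 0], [0, 0, 0], 0.8], [[0, 0, 0], [0, 0, 0], 0.8], [[0, 0, -0.015], [0, 0, 0], 0.8], [[0, 0, 0], [0, 0, 0], 0.8], [[0, 0, 0], [0, 0, 0], 0.8]]}}

```text
clock: 29.0
tool_pos: [592.7, -173.0, 287.9]
ee_rot: [-0.0, 0.165, 0.986, 0.0]
wrist_force: [0.5, 0.7, -1.1]
finger_gap: 29.6
gripper_force: 25.0
```

Run:
```python
from h import *
t=monitor.get_obs()["tool_pos"];print(t)
x,y,z=*t[:2],t[2]-193.1
ov("pics/st.png",{"scene":(200,190,295,275),"top":(288,112,362,190)},[(rng(15,x,y,z),(0,0,255)),(rng(15,x,y,z+30),(0,255,0)),(rng(19,593,-172.6,72),(0,255,255))])
```

```text
[ 592.69933164 -172.96907541  287.92510423]
```

View pics/st.png

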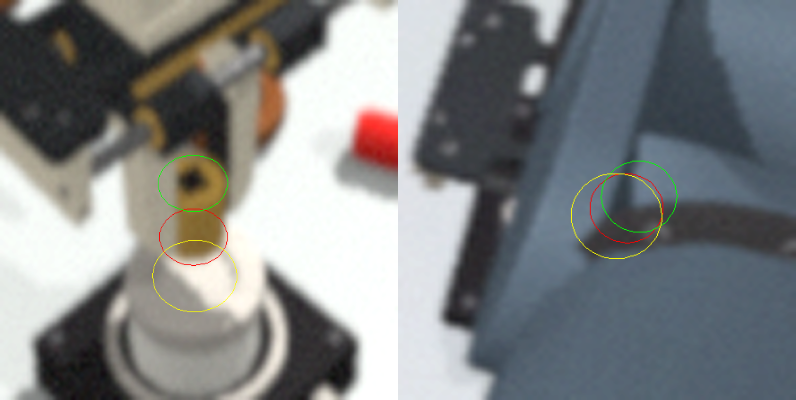

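The stub is upright, its chip at crop pixel (192,181) close to the predicted centre (194,184). Now I lower it.

Call:
{"op": "carry_out", "data": {"deltas": [[[0.0007, 0.0004, -0.01], [0, 0, 0], 0.8], [[0, 0, -0.007], [0, 0, 0], 0.8], [[0, 0, -0.004], [0, 0, 0], 0.8], [[0, 0, -0.002], [0, 0, 0], 0.8], [[0, 0, -0.0015], [0, 0, 0], 0.8], [[0, 0, -0.0007], [0, 0, 0], 0.8], [[0, 0, -0.0005], [0, 0, 0], 0.8], [[0, 0, 0], [0, 0, 0], 0.8], [[0, 0, 0], [0, 0, 0], 0.8]]}}

```text
clock: 30.22
tool_pos: [593.7, -172.2, 262.5]
ee_rot: [0.0, 0.165, 0.986, -0.0]
wrist_force: [0.4, 0.9, -0.3]
finger_gap: 29.5
gripper_force: 25.0
```

Call:
{"op": "carry_out", "data": {"deltas": [[[0, 0, -0.0005], [0, 0, 0], 0.8], [[0, 0, -0.0004], [0, 0, 0], 0.8], [[0, 0, 0], [0, 0, 0], 0.8]]}}

```text
clock: 30.6
tool_pos: [593.8, -172.2, 262.1]
ee_rot: [0.0, 0.165, 0.986, -0.0]
wrist_force: [-2.2, 0.5, 4.9]
finger_gap: 30.0
gripper_force: 25.0
```

Call:
{"op": "carry_out", "data": {"deltas": [[[0, 0, 0], [0, 0, 0], 0.3], [[0, 0, 0], [0, 0, 0], -1], [[0, 0, 0], [0, 0, 0], -1], [[0, 0, 0], [0, 0, 0], -1], [[0, 0, 0.01], [0, 0, 0], -1], [[0, 0, 0.025], [0, 0, 0], -1], [[0, 0, 0.025], [0, 0, 0], -1], [[-0.005, 0.015, 0], [0, 0, 0], -1], [[-0.012, 0.037, 0], [0, 0, 0], -1], [[-0.014, 0.043, 0], [0, 0, 0], -1], [[-0.014, 0.043, 0], [0, 0, 0], -1], [[-0.014, 0.043, 0], [0, 0, 0], -1], [[-0.014, 0.043, 0], [0, 0, 0], -1], [[-0.014, 0.043, 0], [0, 0, 0], -1], [[-0.014, 0.043, 0], [0, 0, 0], -1], [[-0.014, 0.043, 0], [0, 0, 0], -1], [[-0.014, 0.043, 0], [0, 0, 0], -1], [[-0.012, 0.034, 0], [0, 0, 0], -1], [[0, 0, 0], [0, 0, 0], -1], [[0, 0, 0], [0, 0, 0], -1]]}}

```text
clock: 33.1
tool_pos: [452.3, 257.6, 321.0]
ee_rot: [-0.0, 0.165, 0.986, -0.0]
wrist_force: [0.1, -0.1, 0.3]
finger_gap: 93.2
gripper_force: 0.0
```

Run:
```python
from h import *
x,y=593,-172.6
print(monitor.get_obs()["tool_pos"])
ov("pics/st2.png",{"scene":(200,190,295,275),"top":(288,112,362,190)},[(rng(15,x,y,99),(0,255,0)),(rng(32,x,y,72),(0,255,255))])
for c in("scene","top"):
    for n,z in(("stub",69),("cover",0)):
        for d in models.masks_of(c,n)[:3]:print(c,n,d["p"],d["bbox"],locate(n,z,{c:d["region"]}))
```

```text
[452.30889865 257.55689679 321.03110086]
scene stub 0.77 [238.1, 232.6, 257.9, 256.2] ({'scene': [593.5, -172.2]}, {'scene': 0.87})
scene stub 0.2 [309.6, 153.3, 335.5, 185.4] ({'scene': [631.4, 111.3]}, {'scene': 2.96})
scene cover 0.66 [268.3, 127.4, 289.4, 153.4] ({'scene': [452.5, 258.9]}, {'scene': 0.94})
top stub 0.43 [323.6, 147.2, 338.9, 157.6] ({'top': [594.0, -173.5]}, {'top': 0.7})
```

View pics/st2.png

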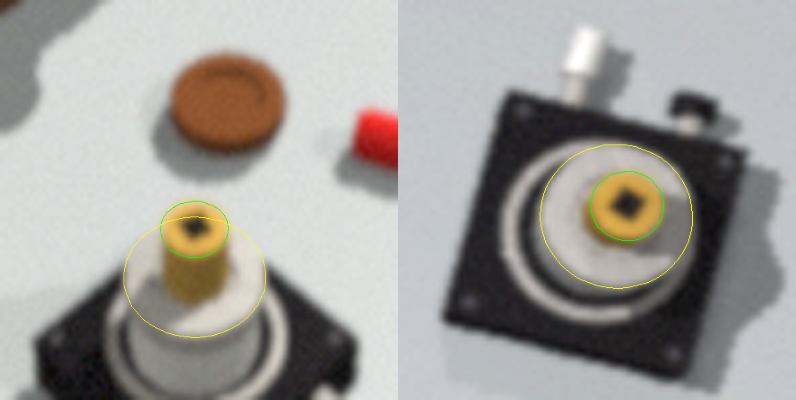

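Run:
```python
from h import *
for c in("scene","top"):
    im=eyes.camera(c)
    for d in models.masks_of(c,"cover")[:1]:
        print(c,d["p"],d["bbox"])
        for k in (0,1):
            M["cover"]=np.vstack([cyl(28,0,40)]+([cyl(9,40,56)] if k else [])); print(k,locate("cover",0,{c:d["region"]}))
        q=proj(c,M["cover"]+[452.8,258,0]); print(q.min(0),q.max(0))
```

```text
scene 0.84 [267.9, 126.2, 286.8, 151.9]
0 ({'scene': [453.4, 258.0]}, {'scene': 0.9})
1 ({'scene': [450.8, 262.2]}, {'scene': 0.89})
[268.27800777 128.15860044] [288.94631331 152.57021208]
```

Call:
{"op": "carry_out", "data": {"deltas": [[[0.0003, 0.0004, -0.03], [0, 0, 0], -1], [[0, 0, -0.04], [0, 0, 0], -1], [[0, 0, -0.03], [0, 0, 0], -1], [[0, 0, -0.02], [0, 0, 0], -1], [[0, 0, -0.008], [0, 0, 0], -1], [[0, 0, 0], [0, 0, 0], -1], [[0, 0, 0], [0, 0, 0], 0.6], [[0, 0, 0], [0, 0, 0], 0.6], [[0, 0, 0], [0, 0, 0], 0.6], [[0, 0, 0], [0, 0, 0], 0.6], [[0, 0, 0], [0, 0, 0], 0.6], [[0, 0, 0], [0, 0, 0], 0.6]], "force": 15}}

```text
clock: 35.1
tool_pos: [453.1, 258.2, 193.7]
ee_rot: [0.0, 0.165, 0.986, 0.0]
wrist_force: [-1.3, -0.3, 2.6]
finger_gap: 56.2
gripper_force: 15.0
```

Call:
{"op": "carry_out", "data": {"deltas": [[[0, 0, 0.015], [0, 0, 0], 0.6], [[0, 0, 0.04], [0, 0, 0], 0.6], [[0, 0, 0.05], [0, 0, 0], 0.6], [[0.004, -0.0123, 0.025], [0, 0, 0], 0.6], [[0.01, -0.0308, 0], [0, 0, 0], 0.6], [[0.0125, -0.0385, 0], [0, 0, 0], 0.6], [[0.0125, -0.0385, 0], [0, 0, 0], 0.6], [[0.0125, -0.0385, 0], [0, 0, 0], 0.6], [[0.0125, -0.0385, 0], [0, 0, 0], 0.6], [[0.0125, -0.0385, 0], [0, 0, 0], 0.6], [[0.0125, -0.0385, 0], [0, 0, 0], 0.6], [[0.0125, -0.0385, 0], [0, 0, 0], 0.6], [[0.0125, -0.0385, 0], [0, 0, 0], 0.6], [[0.0125, -0.0385, 0], [0, 0, 0], 0.6], [[0.009, -0.0277, 0], [0, 0, 0], 0.6], [[0.0044, -0.0135, 0], [0, 0, 0], 0.6], [[0, 0, 0], [0, 0, 0], 0.6], [[0, 0, -0.01], [0, 0, 0], 0.6], [[0, 0, 0], [0, 0, 0], 0.6], [[0, 0, 0], [0, 0, 0], 0.6]]}}

```text
clock: 37.6
tool_pos: [592.9, -172.1, 313.4]
ee_rot: [-0.0, 0.165, 0.986, 0.0]
wrist_force: [0.3, 0.2, -0.8]
finger_gap: 55.6
gripper_force: 15.0
```

Run:
```python
from h import *
t=monitor.get_obs()["tool_pos"];print(t)
x,y,z=*t[:2],t[2]-193.7
ov("pics/cv.png",{"scene":(200,170,295,255),"top":(288,112,362,190)},[(rng(28,x,y,z),(0,0,255)),(rng(28,x,y,z+40),(0,255,0)),(rng(9,x,y,z+56),(0,255,0)),(rng(32,593,-172.6,72),(0,255,255))])
```

```text
[ 592.90638505 -172.05312933  313.44467177]
```

View pics/cv.png

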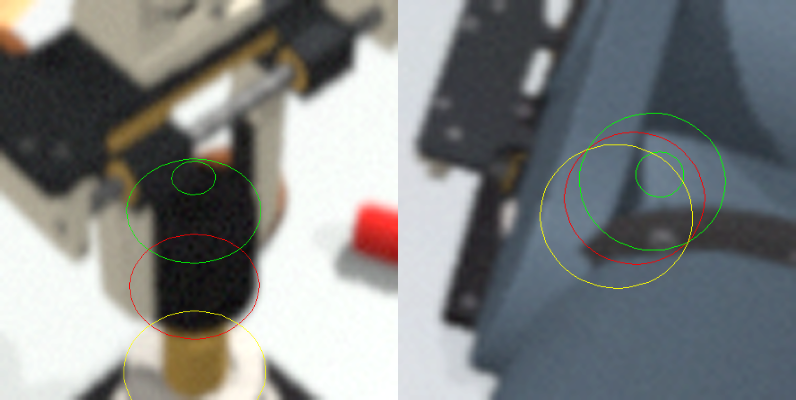

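The cover hangs mouth down over the stub. Its lower edge is at crop row 332 against 338 predicted, the same small bias the stub showed. Now I lower it.

Call:
{"op": "carry_out", "data": {"deltas": [[[0.0004, -0.0005, -0.01], [0, 0, 0], 0.6], [[0, 0, -0.015], [0, 0, 0], 0.6], [[0, 0, -0.01], [0, 0, 0], 0.6], [[0, 0, -0.006], [0, 0, 0], 0.6], [[0, 0, -0.003], [0, 0, 0], 0.6], [[0, 0, -0.0015], [0, 0, 0], 0.6], [[0, 0, -0.001], [0, 0, 0], 0.6], [[0, 0, -0.0006], [0, 0, 0], 0.6], [[0, 0, 0], [0, 0, 0], 0.6], [[0, 0, 0], [0, 0, 0], 0.6]]}}

```text
clock: 38.95
tool_pos: [593.3, -173.1, 266.5]
ee_rot: [0.0, 0.165, 0.986, -0.0]
wrist_force: [0.4, -0.0, -0.3]
finger_gap: 56.3
gripper_force: 15.0
```

Call:
{"op": "carry_out", "data": {"deltas": [[[0, 0.0003, -0.0006], [0, 0, 0], 0.6], [[0, 0, -0.0005], [0, 0, 0], 0.6], [[0, 0, 0], [0, 0, 0], 0.6]]}}

```text
clock: 39.33
tool_pos: [593.4, -172.8, 265.7]
ee_rot: [0.0, 0.165, 0.986, 0.0]
wrist_force: [-2.5, -0.5, 5.0]
finger_gap: 56.1
gripper_force: 15.0
```

Contact came at the expected height. I release, rise and move clear.

Call:
{"op": "carry_out", "data": {"deltas": [[[0, 0, 0], [0, 0, 0], -0.3], [[0, 0, 0], [0, 0, 0], -1], [[0, 0, 0], [0, 0, 0], -1], [[0, 0, 0], [0, 0, 0], -1], [[0, 0, 0.01], [0, 0, 0], -1], [[0, 0, 0.025], [0, 0, 0], -1], [[0, 0, 0.04], [0, 0, 0], -1], [[0, 0, 0.03], [0, 0, 0], -1], [[-0.02, 0.03, 0], [0, 0, 0], -1], [[-0.03, 0.05, 0], [0, 0, 0], -1], [[-0.03, 0.05, 0], [0, 0, 0], -1], [[-0.03, 0.05, 0], [0, 0, 0], -1], [[-0.03, 0.05, 0], [0, 0, 0], -1], [[0, 0.03, 0], [0, 0, 0], -1], [[0, 0, 0], [0, 0, 0], -1], [[0, 0, 0], [0, 0, 0], -1]]}}

```text
clock: 41.32
tool_pos: [453.5, 86.7, 370.7]
ee_rot: [0.0, 0.165, 0.986, -0.0]
wrist_force: [-0.3, -0.8, -0.3]
finger_gap: 93.1
gripper_force: 0.0
```

Run:
```python
from h import *
print(monitor.get_obs()["tool_pos"])
x,y=593,-172.6
ov("pics/fin.png",{"scene":(190,150,345,290),"top":(288,112,362,190)},[(rng(28,x,y,112),(0,255,0)),(rng(28,x,y,72),(0,0,255)),(rng(9,x,y,128),(0,255,0)),(rng(32,x,y,72),(0,255,255))])
for c in("scene","top"):
    for n,z in(("cover",72),("tall_riser",4),("jar",0)):
        for d in models.masks_of(c,n)[:2]:print(c,n,d["p"],d["bbox"],locate(n,z,{c:d["region"]}))
```

```text
[453.49275053  86.68659308 370.66657606]
scene cover 0.67 [232.5, 221.0, 261.4, 258.0] ({'scene': [593.8, -173.9]}, {'scene': 0.96})
scene tall_riser 0.85 [306.3, 152.6, 337.3, 184.3] ({'scene': [606.0, 196.0]}, {'scene': 0.92})
scene tall_riser 0.36 [282.1, 213.6, 350.5, 236.5] ({'scene': [663.8, -4.1]}, {'scene': 0.58})
scene jar 0.72 [174.5, 311.3, 201.0, 351.9] ({'scene': [578.3, -350.3]}, {'scene': 0.85})
top cover 0.84 [317.9, 138.6, 344.2, 166.6] ({'top': [592.8, -173.3]}, {'top': 0.87})
top tall_riser 0.73 [165.8, 135.7, 193.2, 164.5] ({'top': [612.8, 172.8]}, {'top': 0.91})
top jar 0.76 [387.2, 154.3, 416.4, 173.6] ({'top': [577.4, -353.6]}, {'top': 0.86})
top jar 0.7 [296.6, 118.6, 352.5, 184.6] ({'top': [600.3, -171.6]}, {'top': 6.2})
```

View pics/fin.png

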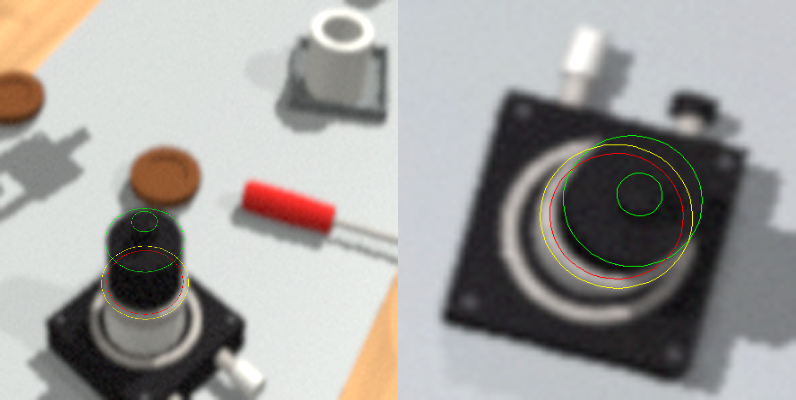

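The cover sits flat and centred on the chuck, matching the model outlines in both views. The tall riser stands upright in the tray at crop pixel (340,60). I hand the job in.

```bash
python3 -c "
from plant import ctrl; print(ctrl.job_done())"
```

```text
the job is handed in; nothing more can be done
None
```

I rebuilt the mount in the order asked and handed it in at about 42 s; the tall riser stands in the tray, the cover sits flat and centred on the chuck in the final views, and the screwdriver, jar and eyepiece were not touched.

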